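# Run the blind at the coin desk

## Robot

A 7-joint arm with a two-finger parallel gripper is mounted at the origin on the work surface. World frame = base frame: x ahead of the robot, y to its left, z up, the work surface at z = 0. Lengths are in mm, angles in rad, forces in N, time in s.
With the tool pointing down it reaches from about 425 to 875 mm from the base axis. Payload 4.7 kg.
Tool frame: the origin (TCP) lies at the very end of the fingers, on their centre line; the grasp point (between the pads) lies 19 mm behind it; z points along the fingers, y is the direction in which the jaws open and shut (so a half turn about z gives the same grasp; the last joint's range is limited). The gripper opens to 85 mm and grips with 20 to 120 N. Pads are 22 mm wide; open, the fingers measure 114 mm over their backs; the gripper's body (76 mm by 85 mm) begins 54 mm behind the grasp point. The pads swing forward as they close: fully open they stand 13 mm farther back than shut.
Start: joints at [1.352, 0.321, -0.07, 1.45, 0.023, 1.371, -0.057], TCP at [149.935, -632.491, 231.349] pointing down, gripper open.
Joint ranges: [-2.86, 2.86], [-0.3, 2.09], [-1.38, 1.24], [0.06, 2.45], [-1.56, 4.7], [0.09, 2.05], [-2.69, 2.69]. Speed limits (rad/s): [2.57, 2.57, 3.14, 3.14, 3.14, 3.14, 3.14].

## Interface

Orientations are given as a 3x3 rotation matrix whose columns are the frame's x, y, z axes.
In Python, from station import env, imaging, sign_off, models gives the robot as it stands.
- The arm moves only by the shell command python3 -m jog 'ROWS' [FORCE]. ROWS is JSON, a list of rows, each an object of numbers: "dx", "dy", "dz": the shift along the world's x, y, z in m; "ax", "ay", "az": the turn, a rotation vector about the world's x, y, z in degrees; "grip": the opening in per cent of the stroke, from 0 (shut) to 100 (fully open). A call has 1 to 12 rows; each row shifts and turns the commanded pose from where the row before left it; what a row does not reach is not made up. A row lasts 1/12 s, in which the tool goes at most 41.7 mm and 7.16 degrees, less where a joint would pass 70% of its speed; a pose out of reach is approached as far as the arm can. A call is refused whole if a number of a shift passes 0.0417 or a number of a turn 7.16, either way. A call with a gripper value outside its range is refused whole. The fingers move at their own pace and stop on an object; FORCE is the grip in N (left out, the last holds). Time passes only in rows, so rows that do not move let the fingers close. It gives the time, the measured TCP pose, the force and the opening at its end, in the units of the state.
- env.get_state(): the state, without advancing time (a new reading comes with each control period).
- imaging.read_camera(name): name is "scene" or "side" or "wrist"; returns a dict with "image" (384x512x3 uint8, red, green, blue), "depth" (384x512 float32, mm along the optical axis (not along the pixel's ray), 0 where there is no reading), "mtx" (3x3 intrinsics, pixels), "world_to_cam" (4x4, takes a point from world to camera coordinates). Camera axes: x right, y up, looking along -z (the intrinsics and any distortion apply to the point x, -y, -z); pixel columns grow to the right and rows downward; lengths in mm; the calibration is good to about 2 mm. The wrist camera is an equidistant fisheye: a pixel r from the principal point sees the ray r / f radians off the axis. A picture is of the moment at which its call begins.
- sign_off(): hands the job in, once; it reports no verdict.
Trained networks look in a picture, given as the dict that the camera call returned (one of the last four; its "shot" number tells which), for a name from the list of things; names that differ only in an ending like _2 or _b are one class to them, and where a whole thing is asked for, a point or a joint stands for the part that bears it (a point fixed in the world has none). Each returns a list of dicts, best first, with "score" (0 to 1); they miss things now and then, are a little off and sometimes report something else, mostly with a low value. They report only what shows in the picture. A call takes as long as a camera call. They do not tell look-alikes from the thing itself.
- models.recognise(picture, target): "extent" ([left, top, right, bottom] in pixels, round what is visible of it).
- models.place_of(picture, target): "centre" ([column, row] in pixels: a listed point, or the origin of a listed thing).
The state is a dict: "time": time; "joint_positions": joint angles; "qd": joint speeds; "joint_efforts": joint torques, N m; "tcp_pos": TCP position; "orientation": TCP orientation; "ft_force": force on the tool from outside, world axes, zero at the start; "wrist_torque": the same for the moment, N m; "gripper_width": opening from 0.0 (shut) to 1.0 (fully open).
Only numpy, scipy, OpenCV 4.12 (cv2) and the standard library are available. Lean on these libraries where they do the work, as an engineer would, in place of code of your own. Each camera call takes 0.05 s, during which the arm holds its last target. There are 200 camera calls.

## Task

Sunlight is glaring on the coins: run the blind with the red-knobbed spring toggle by pushing it well over towards the white dot on its box, holding it there for about two seconds, then letting go so that it springs back to the middle. Never push it towards the black dot, and leave the blue-knobbed lamp toggle alone.

Things in the scene. Friction and masses are not known exactly. Their poses are not given: they have to be found in the camera images.
- blind_box: Fixed dark steel switch box, green top, 110 (x) x 100 (y) x 45 mm high, any yaw. Origin: centre of underside, z up. 18 mm white dot on top 33 mm towards box +y, black dot 33 mm towards -y. Toggle pivots at the centre of the top: 8 mm steel stem, then a red round knob 20 mm across, 30 to 60 mm above the pivot; upright, the knob's centre is 93 mm and its top 105 mm above the desk.
- blind_toggle (a joint): Angle of the red-knobbed toggle, rad: 0 upright in the middle, positive towards the white dot (box +y), negative towards the black; stops at +0.5 and -0.5. A spring returns it to 0 when let go; at the knob about 2.5 N leans it 0.35 rad (17 mm of knob travel), 3.6 N brings it to the stop (23 mm). Well over means more than 0.25 rad.
- lamp_knob (a point): Centre of the blue knob of the lamp's toggle, which must be left alone: another spring-centred toggle on a box of the same shape and size, told apart only by its blue knob; 93 mm above the desk, its knob 20 mm across.
- lamp_toggle (a joint): Angle of the blue-knobbed lamp toggle in rad, 0 upright in the middle, +0.5 and -0.5 at its stops.
Not all that is in view belongs to the job. Leave any pink or yellow look-alike of the blind_box alone.

How it is judged (in metres and radians):
On the way:
1. the red-knobbed toggle is held well over towards the white dot (more than 0.25 rad) for a full second (value of joint blind_toggle above 0.25 rad), for 1 s.
At the end, for the whole second after the job is handed in: After the hold the red-knobbed toggle is released and back in the middle (within 0.1 rad), and the blue-knobbed lamp toggle stands in the middle too (within 0.1 rad) (value of joint blind_toggle between -0.1 and 0.1 rad and value of joint lamp_toggle between -0.1 and 0.1 rad); the robot touches nothing.
It fails at once if the red-knobbed toggle is pushed towards the black dot (more than 0.2 rad) (value of joint blind_toggle below -0.2 rad).
It fails at once if the blue-knobbed lamp toggle is pushed over (more than 0.2 rad either way) (value of joint lamp_toggle below -0.2 rad or value of joint lamp_toggle above 0.2 rad).
It also fails if it takes over 34 s, if anything falls off the work surface, if the arm or the gripper's body presses on something with over 40 N, if the wrist force passes 120 N, or if a joint passes its speed limit or range.

## Working session

There is one attempt and no reset: what is moved stays moved. The work goes in short steps, Python scripts to look and compute and a shell command to move; the robot and the scene stay as the last step left them, time stands still between calls to the robot, and variables do not carry over. Pictures are saved under pics/ and viewed, about 8 in all and at most 12, crops included, and the job is handed in when it is done.

```bash
mkdir -p pics && cat > h.py <<'E'
import numpy as np, cv2
from station import env, imaging, sign_off, models
def to_world(p,u,v,d=None,z=None):
    K=p["mtx"];T=np.linalg.inv(p["world_to_cam"])
    r=np.array([(u-K[0][2])/K[0][0],-(v-K[1][2])/K[1][1],-1.0])
    o=T[:3,3];w=T[:3,:3]@r
    s=d if d is not None else (z-o[2])/w[2]
    return o+s*w
def save(p,n,crop=None,k=1):
    im=p["image"][:,:,::-1]
    if crop: l,t,r,b=crop; im=im[t:b,l:r]
    cv2.imwrite("pics/"+n,cv2.resize(im,None,fx=k,fy=k,interpolation=cv2.INTER_CUBIC))
E
python3 - <<'E'
from h import *
ims=[]
for c in("scene","side"):
    p=imaging.read_camera(c); save(p,c+"1.png",k=1.5); ims.append(p)
    for t in("blind_box","blind_toggle","lamp_knob"):
        for f in (models.place_of,models.recognise):
            print(c,t,[(np.round(x.get("centre",x.get("extent"))),round(x["score"],2)) for x in f(p,t)][:4])
s=env.get_state();print(s["time"],s["tcp_pos"],s["orientation"])
E
```

```text
scene blind_box [(array([395., 226.]), 0.96), (array([224., 185.]), 0.92), (array([309., 217.]), 0.76), (array([239., 256.]), 0.68)]
scene blind_box [(array([198., 149., 255., 200.]), 0.95), (array([288., 246., 364., 317.]), 0.9), (array([213., 227., 267., 286.]), 0.89), (array([365., 196., 434., 249.]), 0.82)]Traceback (most recent call last):
  File "<stdin>", line 7, in <module>
ValueError: it knows: blind_box, lamp_knob
```

View pics/scene1.png

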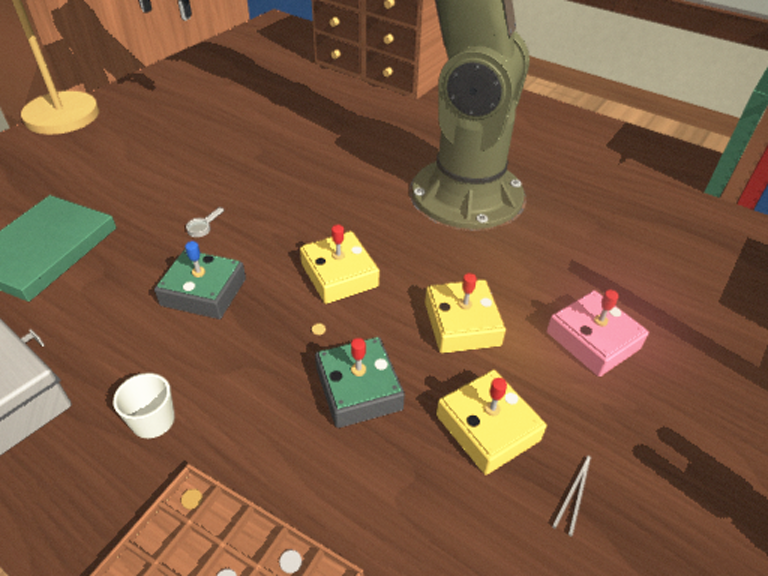

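The view shows these candidates (scene pixels at 512 scale). Red knob on a green top is at (239,231). Three yellow look-alikes are at (225,157), (312,190) and (331,258), and a pink one is at (406,200). The blue-knobbed lamp box is at (129,168). By the description, I choose the green one at (239,231), with its white dot at (254,243) and black dot at (224,251).

```bash
python3 - <<'E'
from h import *
p=imaging.read_camera("scene"); save(p,"crop1.png",(195,210,285,290),6)
for n,(u,v),z in(("white",(254,243),45),("black",(224,251),45),("pivot",(239.5,248),45),("knob",(239,232),93)):
    d=p["depth"][int(v),int(u)]
    print(n,to_world(p,u,v,d=d).round(1),to_world(p,u,v,z=z).round(1))
for t in("blind_box","lamp_knob"):
    for x in models.place_of(p,t)[:5]:
        print(t,np.round(x["centre"],1),round(x["score"],2),to_world(p,*x["centre"],z=0 if t=="blind_box" else 93).round(1))
print("cam",np.linalg.inv(p["world_to_cam"])[:3,3])
p=imaging.read_camera("side"); save(p,"side1.png",k=1.5)
s=env.get_state();print(s["time"],s["tcp_pos"],s["orientation"],s["gripper_width"])
E
```

```text
white [482.3 130.3  44. ] [482.9 130.7  45. ]
black [536.   92.1  44.2] [536.5  92.5  45. ]
pivot [513.1 115.1  47.9] [511.4 113.8  45. ]
knob [515.3 116.1 103.3] [508.6 111.   93. ]
blind_box [224.1 182.9] 0.94 [341.3 -63.7   0. ]
blind_box [324.  280.1] 0.74 [447.2 285.8   0. ]
blind_box [239.8 261. ] 0.73 [512.2 114.7   0. ]
blind_box [308.3 215.5] 0.68 [310.  168.7   0. ]
blind_box [394.  228.2] 0.67 [225.5 351.    0. ]
lamp_knob [127.  172.3] 0.67 [ 519.6 -202.6   93. ]
cam [917.70398309 425.69578749 728.25000941]
0.35 [ 149.86369287 -632.41046617  231.10585   ] [[ 9.73025330e-01  2.30698237e-01 -1.73996396e-04]
 [ 2.30698278e-01 -9.73025297e-01  2.74286546e-04]
 [-1.06025473e-04 -3.07028426e-04 -9.99999947e-01]] 1.0012516232355517
```

View pics/crop1.png

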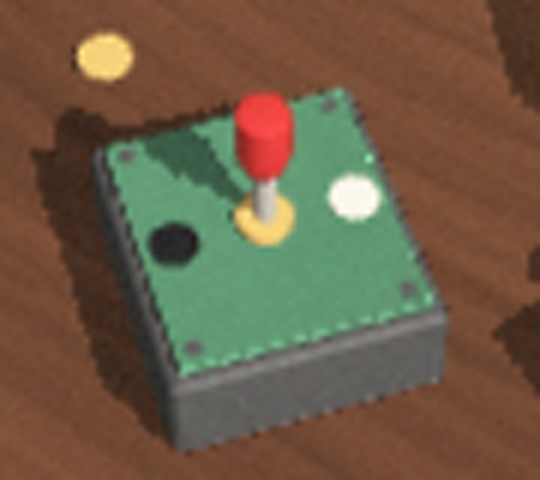

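View pics/side1.png

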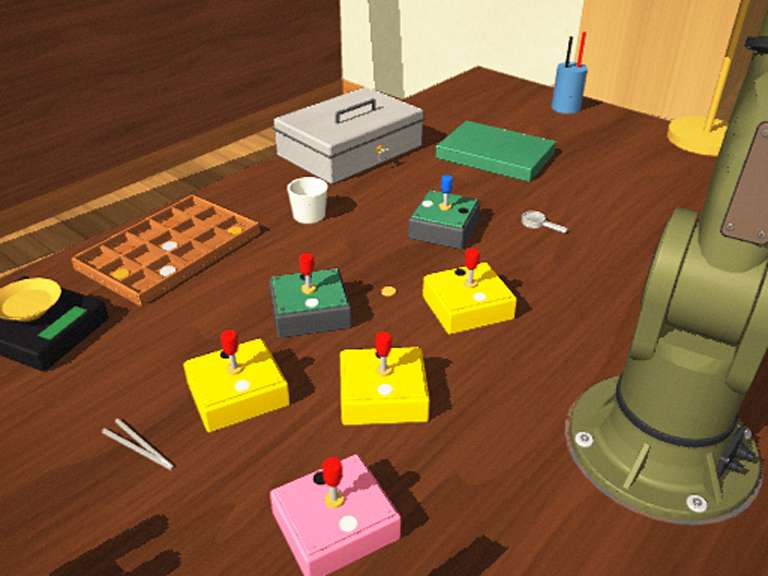

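The crop confirms a green top, red knob, white dot at (254,243) and black dot at (224,251), 66 mm apart as specified. The side view agrees. The pivot is at about (510,112) and the push direction is u = (-0.814, 0.581). I'll push with shut fingers from the black-dot side, with the jaw axis along u and the tip at z≈88.

```bash
python3 -m jog '[{"dx":0.025,"dy":0.0235,"az":3.43,"grip":0},{"dx":0.025,"dy":0.0235,"az":3.43},{"dx":0.025,"dy":0.0235,"az":3.43},{"dx":0.025,"dy":0.0235,"az":3.43},{"dx":0.025,"dy":0.0235,"az":3.43},{"dx":0.025,"dy":0.0235,"az":3.43},{"dx":0.025,"dy":0.0235,"az":3.43},{"dx":0.025,"dy":0.0235,"az":3.43},{"dx":0.025,"dy":0.0235,"az":3.43},{"dx":0.025,"dy":0.0235,"az":3.43},{"dx":0.025,"dy":0.0235,"az":3.43},{"dx":0.025,"dy":0.0235,"az":3.43}]'
python3 -m jog '[{"dx":0.009,"dy":0.036},{"dx":0.009,"dy":0.036},{"dx":0.009,"dy":0.036},{"dx":0.009,"dy":0.036},{"dx":0.009,"dy":0.036},{"dx":0.009,"dy":0.036},{"dx":0.009,"dy":0.036},{"dx":0.009,"dy":0.036},{"dx":0.009,"dy":0.036},{"dx":0.009,"dy":0.036},{"dx":0.009,"dy":0.036},{"dx":0.0,"dy":0.036}]'
python3 -m jog '[{},{}]'
python3 - <<'E'
from h import *
s=env.get_state();print(s["time"],s["tcp_pos"],s["orientation"].round(3) if hasattr(s["orientation"],"round") else s["orientation"],s["gripper_width"],s["ft_force"],s["joint_positions"])
u=np.array([-.814,.581]);d=np.array(s["tcp_pos"][:2])-[509.5,112];print("s",d@u,"lat",d@[-u[1],u[0]], "to s=-45:",-u*45-d)
E
```

```text
0.35 [ 149.86369287 -632.41046617  231.10585   ] [[ 0.973  0.231 -0.   ]
 [ 0.231 -0.973  0.   ]
 [-0.    -0.    -1.   ]] 1.0012516232355517 [ 0.29841801 -0.53544557  0.68533542] [ 1.35212064  0.32119823 -0.07006961  1.45072603  0.02264638  1.37076583
 -0.05688485]
s -139.75852683881496 lat 814.89881390763 to s=-45: [396.26630713 718.26546617]schema error: expected keys dx, dy, dz, ax, ay, az, grip
schema error: expected keys dx, dy, dz, ax, ay, az, grip
schema error: expected keys dx, dy, dz, ax, ay, az, grip
```

```bash
python3 -m jog '[{"dx":0.025,"dy":0.0235,"dz":0,"ax":0,"ay":0,"az":3.43,"grip":0},{"dx":0.025,"dy":0.0235,"dz":0,"ax":0,"ay":0,"az":3.43,"grip":0},{"dx":0.025,"dy":0.0235,"dz":0,"ax":0,"ay":0,"az":3.43,"grip":0},{"dx":0.025,"dy":0.0235,"dz":0,"ax":0,"ay":0,"az":3.43,"grip":0},{"dx":0.025,"dy":0.0235,"dz":0,"ax":0,"ay":0,"az":3.43,"grip":0},{"dx":0.025,"dy":0.0235,"dz":0,"ax":0,"ay":0,"az":3.43,"grip":0},{"dx":0.025,"dy":0.0235,"dz":0,"ax":0,"ay":0,"az":3.43,"grip":0},{"dx":0.025,"dy":0.0235,"dz":0,"ax":0,"ay":0,"az":3.43,"grip":0},{"dx":0.025,"dy":0.0235,"dz":0,"ax":0,"ay":0,"az":3.43,"grip":0},{"dx":0.025,"dy":0.0235,"dz":0,"ax":0,"ay":0,"az":3.43,"grip":0},{"dx":0.025,"dy":0.0235,"dz":0,"ax":0,"ay":0,"az":3.43,"grip":0},{"dx":0.025,"dy":0.0235,"dz":0,"ax":0,"ay":0,"az":3.43,"grip":0}]'
python3 -m jog '[{"dx":0.009,"dy":0.036,"dz":0,"ax":0,"ay":0,"az":0,"grip":0},{"dx":0.009,"dy":0.036,"dz":0,"ax":0,"ay":0,"az":0,"grip":0},{"dx":0.009,"dy":0.036,"dz":0,"ax":0,"ay":0,"az":0,"grip":0},{"dx":0.009,"dy":0.036,"dz":0,"ax":0,"ay":0,"az":0,"grip":0},{"dx":0.009,"dy":0.036,"dz":0,"ax":0,"ay":0,"az":0,"grip":0},{"dx":0.009,"dy":0.036,"dz":0,"ax":0,"ay":0,"az":0,"grip":0},{"dx":0.009,"dy":0.036,"dz":0,"ax":0,"ay":0,"az":0,"grip":0},{"dx":0.009,"dy":0.036,"dz":0,"ax":0,"ay":0,"az":0,"grip":0},{"dx":0.009,"dy":0.036,"dz":0,"ax":0,"ay":0,"az":0,"grip":0},{"dx":0.009,"dy":0.036,"dz":0,"ax":0,"ay":0,"az":0,"grip":0},{"dx":0.009,"dy":0.036,"dz":0,"ax":0,"ay":0,"az":0,"grip":0},{"dx":0,"dy":0.036,"dz":0,"ax":0,"ay":0,"az":0,"grip":0}]'
python3 -m jog '[{"dx":0,"dy":0,"dz":0,"ax":0,"ay":0,"az":0,"grip":0},{"dx":0,"dy":0,"dz":0,"ax":0,"ay":0,"az":0,"grip":0}]'
cat > st.py <<'E'
from h import *
s=env.get_state();print(round(s["time"],2),np.round(s["tcp_pos"],1),np.round(s["orientation"],3).tolist(),s["gripper_width"],np.round(s["ft_force"],2),np.round(s["joint_positions"],2))
u=np.array([-.814,.581]);d=np.array(s["tcp_pos"][:2])-[509.5,112];print("s",d@u,"lat",d@[-u[1],u[0]], "to s=-45:",-u*45-d)
E
python3 st.py
```

```text
time: 1.35
tcp_pos: [450.9, -349.2, 231.6]
orientation: [[0.578, 0.816, 0.0], [0.816, -0.578, -0.001], [-0.0, 0.001, -1.0]]
ft_force: [0.7, -0.6, 0.0]
gripper_width: -0.002
time: 2.35
tcp_pos: [550.0, 83.0, 231.5]
orientation: [[0.581, 0.814, 0.001], [0.814, -0.581, 0.0], [0.001, 0.001, -1.0]]
ft_force: [0.1, -0.6, -0.3]
gripper_width: -0.005
time: 2.52
tcp_pos: [548.5, 84.7, 231.6]
orientation: [[0.576, 0.818, 0.0], [0.818, -0.576, 0.001], [0.001, -0.0, -1.0]]
ft_force: [0.3, -1.7, -0.6]
gripper_width: -0.001
2.52 [548.5  84.7 231.6] [[0.576, 0.818, 0.0], [0.818, -0.576, 0.001], [0.001, -0.0, -1.0]] -0.0007343443299923185 [ 0.33 -1.68 -0.58] [ 0.47  0.18 -0.75  1.67  0.13  1.34 -0.91]
s -47.602436285584695 lat -0.4590599697144568 to s=-45: [-2.37897257  1.13405785]
```

```bash
python3 -m jog '[{"dx":0,"dy":0,"dz":-0.024,"ax":0,"ay":0,"az":0,"grip":0},{"dx":0,"dy":0,"dz":-0.024,"ax":0,"ay":0,"az":0,"grip":0},{"dx":0,"dy":0,"dz":-0.024,"ax":0,"ay":0,"az":0,"grip":0},{"dx":0,"dy":0,"dz":-0.024,"ax":0,"ay":0,"az":0,"grip":0},{"dx":0,"dy":0,"dz":-0.024,"ax":0,"ay":0,"az":0,"grip":0},{"dx":0,"dy":0,"dz":-0.024,"ax":0,"ay":0,"az":0,"grip":0},{"dx":0,"dy":0,"dz":0,"ax":0,"ay":0,"az":0,"grip":0}]' >/dev/null
python3 st.py; python3 - <<'E'
from h import *
a=imaging.read_camera("scene")["image"][195:285,185:305]
b=imaging.read_camera("side")["image"][150:240,150:270]
cv2.imwrite("pics/near1.png",cv2.resize(np.vstack([a,b])[:,:,::-1],None,fx=3.3,fy=3.3,interpolation=cv2.INTER_CUBIC))
E
```

```text
3.1 [545.5  78.6  82.7] [[0.583, 0.813, -0.009], [0.813, -0.583, -0.002], [-0.006, -0.006, -1.0]] 0.0011748910636201046 [-1.79 -0.96 -0.65] [ 0.43  0.32 -0.72  1.84  0.24  1.07 -1.  ]
s -48.73159053251719 lat 6.292707472451737 to s=-45: [0.62420126 7.28506946]
```

View pics/near1.png

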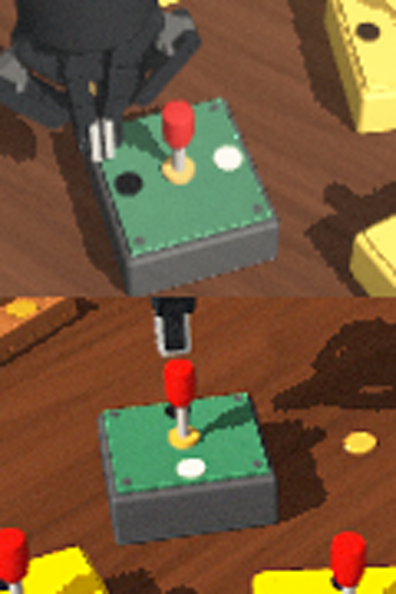

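The shut fingertips stand on the black-dot side, in line behind the knob in the side view, and the knob is upright. I'll re-read the pose after settling, then approach.

```bash
python3 -m jog '[{"dx":0,"dy":0,"dz":0,"ax":0,"ay":0,"az":0,"grip":0},{"dx":0,"dy":0,"dz":0,"ax":0,"ay":0,"az":0,"grip":0},{"dx":0,"dy":0,"dz":0,"ax":0,"ay":0,"az":0,"grip":0}]' >/dev/null
python3 st.py
```

```text
3.45 [550.1  81.5  89. ] [[0.581, 0.814, 0.003], [0.814, -0.581, -0.0], [0.001, 0.003, -1.0]] -0.0036139706347658096 [-0.1   0.13  0.41] [ 0.43  0.32 -0.72  1.83  0.24  1.08 -1.  ]
s -50.803829679967954 lat 1.2625376969298139 to s=-45: [-3.9844065   4.39493596]
```

```bash
python3 -m jog '[{"dx":-0.006,"dy":0.0048,"dz":0,"ax":0,"ay":0,"az":0,"grip":0},{"dx":-0.006,"dy":0.0048,"dz":0,"ax":0,"ay":0,"az":0,"grip":0},{"dx":-0.006,"dy":0.0048,"dz":0,"ax":0,"ay":0,"az":0,"grip":0},{"dx":-0.006,"dy":0.0048,"dz":0,"ax":0,"ay":0,"az":0,"grip":0},{"dx":0,"dy":0,"dz":0,"ax":0,"ay":0,"az":0,"grip":0},{"dx":0,"dy":0,"dz":0,"ax":0,"ay":0,"az":0,"grip":0},{"dx":0,"dy":0,"dz":0,"ax":0,"ay":0,"az":0,"grip":0},{"dx":0,"dy":0,"dz":0,"ax":0,"ay":0,"az":0,"grip":0}]' >/dev/null
python3 st.py; python3 - <<'E'
from h import *
a=imaging.read_camera("scene")["image"][205:285,190:290]
b=imaging.read_camera("side")["image"][160:240,160:260]
cv2.imwrite("pics/near2.png",cv2.resize(np.hstack([a,b])[:,:,::-1],None,fx=4,fy=4,interpolation=cv2.INTER_CUBIC))
E
```

```text
4.12 [525.3 100.5  87.4] [[0.581, 0.814, 0.0], [0.814, -0.581, 0.0], [0.0, 0.0, -1.0]] 0.0015736485469605172 [-0.   -0.55  0.19] [ 0.42  0.28 -0.74  1.88  0.21  1.06 -1.03]
s -19.550189973549596 lat 0.17077578562365955 to s=-45: [ 20.8178486  -14.64913299]
```

View pics/near2.png

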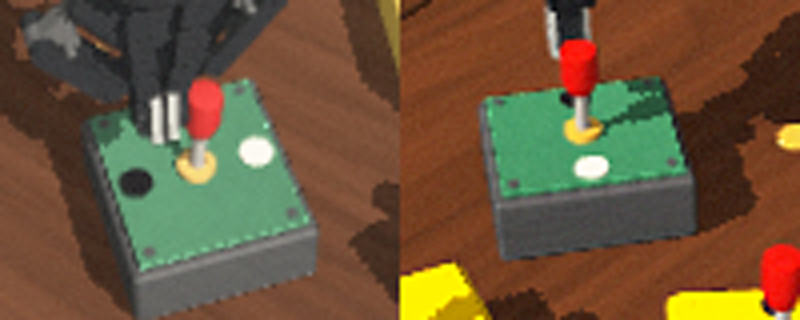

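The knob has started to lean towards white (base at (197,165), knob at (205,108) in the crop, about 0.1 rad), so contact is made. I'll advance about 11 mm more and look.

```bash
python3 -m jog '[{"dx":-0.003,"dy":0.0022,"dz":0,"ax":0,"ay":0,"az":0,"grip":0},{"dx":-0.003,"dy":0.0022,"dz":0,"ax":0,"ay":0,"az":0,"grip":0},{"dx":-0.003,"dy":0.0022,"dz":0,"ax":0,"ay":0,"az":0,"grip":0},{"dx":0,"dy":0,"dz":0,"ax":0,"ay":0,"az":0,"grip":0},{"dx":0,"dy":0,"dz":0,"ax":0,"ay":0,"az":0,"grip":0},{"dx":0,"dy":0,"dz":0,"ax":0,"ay":0,"az":0,"grip":0}]' >/dev/null
python3 st.py; python3 - <<'E'
from h import *
p=imaging.read_camera("scene");a=p["image"][205:285,190:290]
b=imaging.read_camera("side")["image"][160:240,160:260]
cv2.imwrite("pics/near3.png",cv2.resize(np.hstack([a,b])[:,:,::-1],None,fx=4,fy=4,interpolation=cv2.INTER_CUBIC))
i=p["image"].astype(int);m=(i[...,0]>130)&(i[...,1]<70)&(i[...,2]<70);m[:,:215]=0;m[:,275:]=0;m[:205]=0;m[262:]=0
v,u=np.nonzero(m);print(len(u),u.mean(),v.mean())
piv=np.array([509.5,112,45.]);W=p["world_to_cam"];K=p["mtx"]
for t in(0,.1,.2,.3,.4,.5):
    q=W@np.r_[piv+45*np.array([-.814*np.sin(t),.581*np.sin(t),np.cos(t)]),1];print(t,K[0][2]-K[0][0]*q[0]/q[2],K[1][2]+K[1][1]*q[1]/q[2])
E
```

```text
4.72 [516.  107.2  87.4] [[0.581, 0.814, 0.0], [0.814, -0.581, -0.0], [-0.0, 0.0, -1.0]] -0.0016176450307570818 [ 1.02 -0.95 -0.39] [ 0.42  0.26 -0.75  1.9   0.2   1.06 -1.04]
s -8.129427562209907 lat 0.1389482873972203 to s=-45: [ 30.09440101 -21.30945786]
46 244.3695652173913 233.19565217391303
0 239.14831527678953 233.4338126430172
0.1 241.27440063277479 232.95647793137744
0.2 243.37342151989108 232.62603982102382
0.3 245.4223067119133 232.44532841801842
0.4 247.39886460883474 232.4153308327912
0.5 249.28207483372907 232.5352203788538
```

View pics/near3.png

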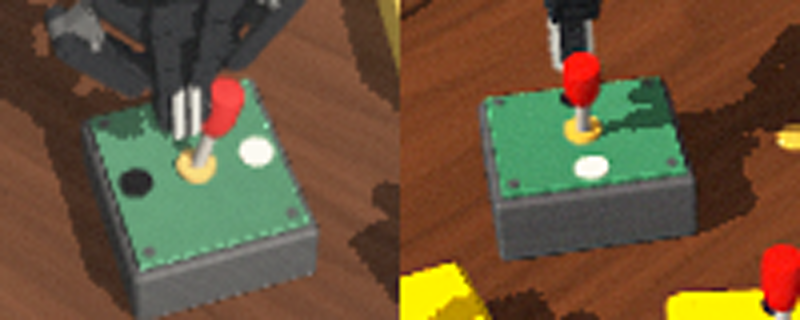

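The knob is now clearly leaning towards the white dot. Its centre is at about (246,232), which is about 0.33 rad. I'll add 2.5 mm for margin and hold for about 2.3 s.

```bash
python3 -m jog '[{"dx":-0.002,"dy":0.0015,"dz":0,"ax":0,"ay":0,"az":0,"grip":0},{"dx":0,"dy":0,"dz":0,"ax":0,"ay":0,"az":0,"grip":0},{"dx":0,"dy":0,"dz":0,"ax":0,"ay":0,"az":0,"grip":0},{"dx":0,"dy":0,"dz":0,"ax":0,"ay":0,"az":0,"grip":0},{"dx":0,"dy":0,"dz":0,"ax":0,"ay":0,"az":0,"grip":0},{"dx":0,"dy":0,"dz":0,"ax":0,"ay":0,"az":0,"grip":0},{"dx":0,"dy":0,"dz":0,"ax":0,"ay":0,"az":0,"grip":0},{"dx":0,"dy":0,"dz":0,"ax":0,"ay":0,"az":0,"grip":0},{"dx":0,"dy":0,"dz":0,"ax":0,"ay":0,"az":0,"grip":0},{"dx":0,"dy":0,"dz":0,"ax":0,"ay":0,"az":0,"grip":0},{"dx":0,"dy":0,"dz":0,"ax":0,"ay":0,"az":0,"grip":0},{"dx":0,"dy":0,"dz":0,"ax":0,"ay":0,"az":0,"grip":0}]' >/dev/null
python3 st.py; python3 - <<'E'
from h import *
p=imaging.read_camera("scene");a=p["image"][205:285,190:290]
b=imaging.read_camera("side")["image"][160:240,160:260]
cv2.imwrite("pics/near4.png",cv2.resize(np.hstack([a,b])[:,:,::-1],None,fx=4,fy=4,interpolation=cv2.INTER_CUBIC))
i=p["image"].astype(int);m=(i[...,0]>110)&(i[...,0]>2*i[...,1])&(i[...,0]>2*i[...,2]);m[:,:215]=0;m[:,275:]=0;m[:205]=0;m[262:]=0
v,u=np.nonzero(m);print(len(u),u.mean(),v.mean(),[np.array(env.get_state()["ft_force"]).round(2)])
E
```

```text
5.82 [513.9 108.7  87.3] [[0.581, 0.814, -0.0], [0.814, -0.581, -0.0], [-0.0, 0.0, -1.0]] -0.0003394948857929035 [ 1.49 -2.36 -0.3 ] [ 0.42  0.26 -0.75  1.9   0.2   1.06 -1.04]
s -5.483998783210622 lat 0.10092991523141477 to s=-45: [ 32.2253568  -22.87715281]
104 246.53846153846155 231.0096153846154 [array([ 0.9 , -1.26, -0.04])]
```

View pics/near4.png

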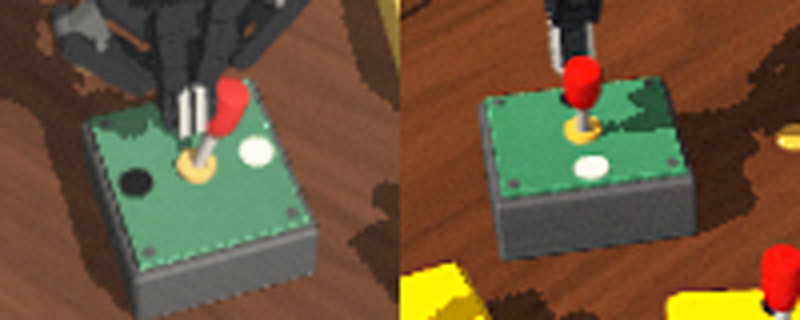

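The knob is further over, at about (247,231), 0.36 to 0.4 rad, with a spring force of about 2 N and no stop contact. I'll hold it for another second, then back off gently along the same line and rise.

```bash
python3 -m jog '[{"dx":0,"dy":0,"dz":0,"ax":0,"ay":0,"az":0,"grip":0},{"dx":0,"dy":0,"dz":0,"ax":0,"ay":0,"az":0,"grip":0},{"dx":0,"dy":0,"dz":0,"ax":0,"ay":0,"az":0,"grip":0},{"dx":0,"dy":0,"dz":0,"ax":0,"ay":0,"az":0,"grip":0},{"dx":0,"dy":0,"dz":0,"ax":0,"ay":0,"az":0,"grip":0},{"dx":0,"dy":0,"dz":0,"ax":0,"ay":0,"az":0,"grip":0},{"dx":0,"dy":0,"dz":0,"ax":0,"ay":0,"az":0,"grip":0},{"dx":0,"dy":0,"dz":0,"ax":0,"ay":0,"az":0,"grip":0},{"dx":0,"dy":0,"dz":0,"ax":0,"ay":0,"az":0,"grip":0},{"dx":0,"dy":0,"dz":0,"ax":0,"ay":0,"az":0,"grip":0},{"dx":0,"dy":0,"dz":0,"ax":0,"ay":0,"az":0,"grip":0}]' >/dev/null
python3 -m jog '[{"dx":0.003,"dy":-0.002,"dz":0,"ax":0,"ay":0,"az":0,"grip":0},{"dx":0.003,"dy":-0.002,"dz":0,"ax":0,"ay":0,"az":0,"grip":0},{"dx":0.003,"dy":-0.002,"dz":0,"ax":0,"ay":0,"az":0,"grip":0},{"dx":0.003,"dy":-0.002,"dz":0,"ax":0,"ay":0,"az":0,"grip":0},{"dx":0.003,"dy":-0.002,"dz":0,"ax":0,"ay":0,"az":0,"grip":0},{"dx":0.003,"dy":-0.002,"dz":0,"ax":0,"ay":0,"az":0,"grip":0},{"dx":0.003,"dy":-0.002,"dz":0,"ax":0,"ay":0,"az":0,"grip":0},{"dx":0.004,"dy":-0.003,"dz":0,"ax":0,"ay":0,"az":0,"grip":0},{"dx":0.004,"dy":-0.003,"dz":0,"ax":0,"ay":0,"az":0,"grip":0},{"dx":0.004,"dy":-0.003,"dz":0,"ax":0,"ay":0,"az":0,"grip":0},{"dx":0.004,"dy":-0.003,"dz":0,"ax":0,"ay":0,"az":0,"grip":0},{"dx":0.004,"dy":-0.003,"dz":0,"ax":0,"ay":0,"az":0,"grip":0}]' >/dev/null
python3 -m jog '[{"dx":0,"dy":0,"dz":0.02,"ax":0,"ay":0,"az":0,"grip":0},{"dx":0,"dy":0,"dz":0.02,"ax":0,"ay":0,"az":0,"grip":0},{"dx":0,"dy":0,"dz":0.02,"ax":0,"ay":0,"az":0,"grip":0},{"dx":0,"dy":0,"dz":0.02,"ax":0,"ay":0,"az":0,"grip":0},{"dx":0,"dy":0,"dz":0.02,"ax":0,"ay":0,"az":0,"grip":0},{"dx":0,"dy":0,"dz":0,"ax":0,"ay":0,"az":0,"grip":0},{"dx":0,"dy":0,"dz":0,"ax":0,"ay":0,"az":0,"grip":0},{"dx":0,"dy":0,"dz":0,"ax":0,"ay":0,"az":0,"grip":0},{"dx":0,"dy":0,"dz":0,"ax":0,"ay":0,"az":0,"grip":0},{"dx":0,"dy":0,"dz":0,"ax":0,"ay":0,"az":0,"grip":0}]'
python3 - <<'E'
from h import *
p=imaging.read_camera("scene");save(p,"end.png",(90,140,300,300),3.5)
E
```

```text
time: 8.67
tcp_pos: [554.3, 79.6, 186.1]
orientation: [[0.581, 0.814, -0.002], [0.814, -0.581, -0.0], [-0.001, -0.002, -1.0]]
ft_force: [-0.1, -0.2, -0.6]
gripper_width: 0.001
```

View pics/end.png

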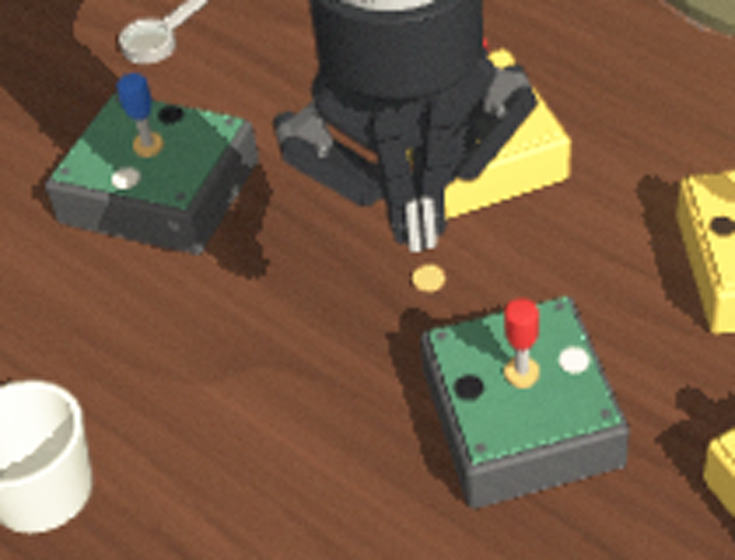

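The red toggle is upright again, with the knob at (521,325) over its base at (521,372). The lamp toggle stands as in the first picture, and the gripper is clear.

```bash
python3 -c "
from station import sign_off
print(sign_off())"
```

```text
the job is handed in; nothing more can be done
None
```

I ran the blind and handed the job in. I pushed the red-knobbed toggle on the green-topped box towards its white dot with shut fingers, held it over, backed off slowly and rose clear.

- **Hold:** the camera put the toggle at roughly 0.33 rad, then 0.36–0.4 rad after a further 2.5 mm push. It stayed there for about 2 s by the robot's clock. The angle is an image estimate only, since the toggle gives no direct reading.
- **Force:** the wrist force along the push read about 1.4–2.6 N and was noisy. That is a little under the 2.5–2.9 N expected for that lean, and it showed no sign of reaching the stop.
- **End state:** in the last picture the red toggle was upright again. The lamp toggle stood as in the first picture, and the gripper was clear at z ≈ 186 mm with near-zero force. The last move ended at 8.7 s of the 34 s allowed.

No check failed.

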